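# Take the lint bin off its keyhole stud and hang it on the peg

## Robot

A 6-joint arm with a two-finger parallel gripper is mounted at the origin on the work surface. World frame = base frame: x ahead of the robot, y to its left, z up, the work surface at z = 0. Lengths are in m, angles in rad, forces in N, time in s.
With the tool pointing down it reaches from about 0.275 to 0.775 m from the base axis. Payload 14.6 kg.
Tool frame: the origin (TCP) lies on the centre line of the jaws, within the pads' length; the fingertips stand 19 mm ahead of it and the grasp point (between the pads) is the TCP; z points along the fingers, y is the direction in which the jaws open and shut (so a half turn about z gives the same grasp; the last joint's range is limited). The gripper opens to 85 mm and grips with 20 to 120 N. Pads are 22 mm wide; open, the fingers measure 114 mm over their backs; the gripper's body (76 mm by 85 mm) begins 54 mm behind the grasp point. The pads swing forward as they close: fully open they stand 13 mm farther back than shut.
Start: joints at [-1.426, 0.263, -0.048, 1.259, 0, 1.415], TCP at [0.155, -0.502, 0.25] pointing down, gripper open.
Joint ranges: [-2.65, 2.65], [-0.89, 1.7], [-1.18, 1.37], [-2.13, 2.11], [-1.35, 1.29], [-3.14, 3.14]. Speed limits (rad/s): [1.89, 1.89, 2.57, 2.79, 3.14, 3.14].

## Interface

Orientations are given as a unit quaternion [w, x, y, z].
In Python, from plant import bot gives the robot as it stands. The module is installed in compiled form; this text tells all that it offers. Calls block until the motion is done:
- bot.reach(position, orientation): joint-space move of the TCP to a pose.
- bot.move_linear(position, frame=None, vel=0.15, guard=None): straight line of the TCP; frame=None keeps the orientation; vel is the mean speed in m/s. With guard (N) it stops when the force on the tool has changed by that much, and returns True; else False.
- bot.set_joints(angles): joint-space move.
- bot.move_gripper(opening, effort=None): finger opening in m; effort is the grip in N (None keeps the last); returns when the fingers have stopped.
- bot.dwell(seconds).
- bot.ik(position, orientation): joint angles nearest the present ones, or None.
- bot.capture(name): name is "scene" or "top" or "wrist"; returns (picture, depth): 420x560x3 uint8, red, green, blue; 420x560 float32, m along the optical axis (not along the pixel's ray), 0 where there is no reading.
- bot.camera_model(name): a dict with "intrinsics" (3x3 intrinsics, pixels), "extrinsics" (4x4, takes a point from camera to world coordinates); the wrist camera has in their place "tool_from_camera" (4x4, takes a point from camera to tool coordinates, whose origin is the TCP and whose axes are the flange's). Camera axes: x right, y down, z forward; pixel columns grow to the right and rows downward; lengths in m; the calibration is good to about 2 mm. A picture is of the moment at which its call begins: read the wrist's pose just before it. camera_model takes no time and is no camera call.
A pose or a line that the arm cannot do raises bot.IKError and nothing moves.
- bot.close_job(): hands the job in, once; it reports no verdict.
Trained networks look in the newest picture that a camera, given by its name, has taken for a name from the list of things; names that differ only in an ending like _2 or _b are one class to them, and where a whole thing is asked for, a point or a joint stands for the part that bears it (a point fixed in the world has none). Each returns a list of dicts, best first, with "confidence" (0 to 1); they miss things now and then, are a little off and sometimes report something else, mostly with a low value. They report only what shows in the picture. A call takes as long as a camera call. They do not tell look-alikes from the thing itself.
- bot.masks_of(camera, target): "region" (420x560 bool, what is visible of it).
- bot.mark_of(camera, target): "centre" ([x, y, z] in m, in world coordinates, good to about 4 mm: a listed point, or the origin of a listed thing).
Readings, each from a call of its own:
- bot.get_time_s(): time.
- bot.get_q(): joint angles.
- bot.get_joint_velocities(): joint speeds.
- bot.get_effort(): joint torques, N m.
- bot.get_tool_pos(): TCP position.
- bot.get_tcp_rot(): TCP orientation.
- bot.get_contact_force(): force on the tool from outside, world axes, zero at the start.
- bot.get_wrist_torque(): the same for the moment, N m.
- bot.get_gripper_width(): finger opening in m.
Only numpy, scipy, OpenCV 4.12 (cv2) and the standard library are available. Lean on these libraries where they do the work, as an engineer would, in place of code of your own. Each camera call takes 0.05 s, during which the arm holds its last target. There are 200 camera calls.

## Task

Unhook the beige lint bin: slide it up along its keyhole slot until the brass stud is at the wide end, then pull it off the galvanised bay without forcing it. Stand it upright on the dark mat and let go, so that you can take it another way and hang it by its grey handle loop on the red peg of the stand, clear of the table and left hanging still. Do not tip the bin over, and leave the mug, the bottle and the brush where they are.

Things in the scene. Friction and masses are not known exactly. Their poses are not given: they have to be found in the camera images.
- bin: Closed beige lint bin, flap shut and immovable, about 0.22 kg, starts hung on the stud, bottom 35 mm above the table. Origin: bottom of its back face, middle of the width; z up, x forward. Body x 0 to 110, y -27 to 27, z 0 to 88 mm. Above it, flush with the back face, a plate x 0 to 6, y -30 to 30, z 88 to 150 with the keyhole; on top of that the grey handle loop.
- wide (a point): Centre of the wide (lower) end of the bin's keyhole, mid-thickness of the plate: (3, 0, 106) mm in the bin's frame. Wide end 30 x 30 mm with cut corners; from it a slot 12 mm wide runs up to its closed top at z 140 mm, where the stud sits at the start.
- grip (a point): Middle of the underside of the bin's grey handle bar: (7, 0, 184) mm in the bin's frame. Bar x 0 to 14, y -30 to 30, z 184 to 198 mm. Opening below it y -20 to 20, z 150 to 184; legs 10 mm wide, 12 mm thick.
- panel: Fixed galvanised bay. Origin: foot of the front face of its upright back sheet, on the table; x points out of the bay, the way the hung bin faces; z up. Back sheet 96 wide, 193 high, x -4 to 0 mm. Side cheeks y -40 to -36 and 36 to 40, x 0 to 105, 125 mm high, leave no finger room beside the hung bin; open at front and top.
- stud (a point): Headed stud on the bay: this point is on its axis at (6, 0, 171) mm in the bay's frame. Shank 8 mm diameter along x, brass head 20 mm diameter at x 11 to 16 mm. The bin must rise 30 mm to centre the head in the wide end (5 mm free all round), then come 16 mm or more forward to be clear.
- stand: Fixed galvanised peg stand. Origin: foot of the post's front face, on the table; x points out along the peg, z up. Post 50 wide, 20 thick (x -20 to 0), 240 high; foot plate 6 mm high, x -90 to 50, y -45 to 45 mm. When hung, the bin's back face is towards the post, its x along the stand's x.
- peg (a point): Point on the axis of the red peg, 18 mm out from the post's front face, 226 mm above the table. Peg 10 mm diameter, sticks out 41 mm, axis rising outward from z 222 at the post to z 230 mm at the tip.
- mat: Fixed dark rubber mat, 170 (x) x 200 (y) x 4 mm; origin at the centre of its underside, on the table.
- mug: White mug with plastic scrapers, 80 mm across, 125 mm high with the scrapers; origin under its centre. Leave alone.
- bottle: White pump bottle, button locked down, 66 mm across, 183 mm high; origin under its centre. Leave alone.
- brush: Yellow grout brush lying down, 200 mm long along its x, 26 wide, 25 high; origin under its middle. Leave alone.
There are look-alikes about, which are no part of the job. Leave any orange look-alike of the panel alone.

How it is judged:
By the outcome, as a careful person would: the job done as asked, in the order asked, and still so for the second after the job is handed in, with the robot touching nothing.
It also fails if it takes over 66 s, if anything falls off the work surface, if the arm or the gripper's body presses on something with over 40 N, if the wrist force passes 120 N, or if a joint passes its speed limit or range.

## Working session

There is one attempt and no reset: what is moved stays moved. The work goes in short steps, each a Python script; the robot and the scene stay as the last script left them, time stands still between calls to the robot, and variables do not carry over. Pictures are saved under pics/ and viewed, about 8 in all and at most 12, crops included, and the job is handed in when it is done.

```bash
mkdir -p pics
cat > h.py <<'E'
import numpy as np, cv2
from plant import bot
def save(cam,name,crop=None,scale=1):
    p,d=bot.capture(cam); im=p[:,:,::-1]
    if crop: x0,y0,x1,y1=crop; im=im[y0:y1,x0:x1]
    cv2.imwrite('pics/'+name+'.png',cv2.resize(im,None,fx=scale,fy=scale,interpolation=cv2.INTER_CUBIC)); return p,d
def proj(cam,P):
    m=bot.camera_model(cam); T=np.linalg.inv(m['extrinsics']); c=T[:3,:3]@np.array(P)+T[:3,3]; u=m['intrinsics']@c; return (u[:2]/u[2]).round().astype(int).tolist()
def cloud(cam,d):
    m=bot.camera_model(cam);K=np.array(m['intrinsics']);E=np.array(m['extrinsics'])
    v,u=np.mgrid[:420,:560]; c=np.stack([(u-K[0,2])/K[0,0]*d,(v-K[1,2])/K[1,1]*d,d],-1)
    return c@E[:3,:3].T+E[:3,3]
E
python3 - <<'E'
from h import *
a,da=save('scene','s0'); b,db=save('top','t0')
cv2.imwrite('pics/both.png',cv2.resize(np.vstack([a,b])[:,:,::-1],(560,840))[:, :])
np.savez('d0.npz',a=a,da=da,b=b,db=db)
for n in ['bin','wide','grip','panel','stud','stand','peg','mat','mug','bottle','brush']:
  for cam in ['scene','top']:
    print(n,cam,[(np.round(r['centre'],3).tolist(),round(r['confidence'],2),proj(cam,r['centre'])) for r in bot.mark_of(cam,n)][:4])
print(bot.get_time_s(),bot.get_tcp_rot())
E
```

```text
bin scene []
bin top [([0.535, -0.231, 0.037], 0.6, [355, 229])]
wide scene [([0.539, -0.233, 0.136], 0.9, [205, 186])]
wide top [([0.541, -0.235, 0.142], 0.77, [365, 226]), ([0.558, 0.227, 0.224], 0.19, [178, 212])]
grip scene [([0.535, -0.228, -0.002], 0.66, [212, 222]), ([0.544, -0.233, 0.216], 0.58, [201, 163])]
grip top [([0.546, -0.233, 0.22], 0.92, [371, 223])]
panel scene [([0.737, -0.438, -0.003], 0.62, [105, 259])]
panel top [([0.738, -0.437, 0.002], 0.77, [424, 163]), ([0.534, -0.233, -0.003], 0.57, [353, 229])]
stud scene [([0.54, -0.232, 0.175], 0.87, [203, 175]), ([0.743, -0.439, 0.171], 0.56, [82, 213])]
stud top [([0.542, -0.233, 0.17], 0.94, [367, 225]), ([0.739, -0.44, 0.17], 0.72, [449, 150])]
stand scene [([0.539, 0.235, -0.002], 0.87, [379, 263])]
stand top [([0.539, 0.233, -0.001], 0.94, [195, 223]), ([0.697, 0.366, 0.0], 0.31, [152, 168])]
peg scene [([0.554, 0.226, 0.23], 0.73, [394, 202])]
peg top [([0.557, 0.226, 0.228], 0.91, [178, 212]), ([0.566, 0.024, -0.003], 0.4, [266, 216])]
mat scene [([0.562, 0.024, 0.0], 0.82, [297, 250]), ([0.418, 0.022, 0.002], 0.65, [310, 212]), ([0.7, 0.364, 0.002], 0.39, [428, 331])]
mat top [([0.565, 0.022, -0.001], 0.74, [267, 216]), ([0.544, -0.237, 0.174], 0.41, [369, 224]), ([0.699, 0.367, 0.003], 0.22, [152, 167])]
mug scene [([0.416, 0.021, 0.001], 0.63, [309, 212])]
mug top [([0.415, 0.024, 0.001], 0.83, [265, 268]), ([0.533, -0.232, -0.002], 0.57, [353, 230])]
bottle scene [([0.702, 0.363, -0.001], 0.8, [427, 332])]
bottle top [([0.701, 0.369, -0.0], 0.59, [152, 167])]
brush scene [([0.806, 0.064, -0.002], 0.65, [286, 337])]
brush top [([0.808, 0.067, 0.003], 0.71, [254, 134]), ([0.563, 0.024, 0.0], 0.55, [266, 217])]
1.2 [-3.00892631e-05  9.88785476e-01  1.49342830e-01 -5.54006637e-06]
```

View pics/s0.png

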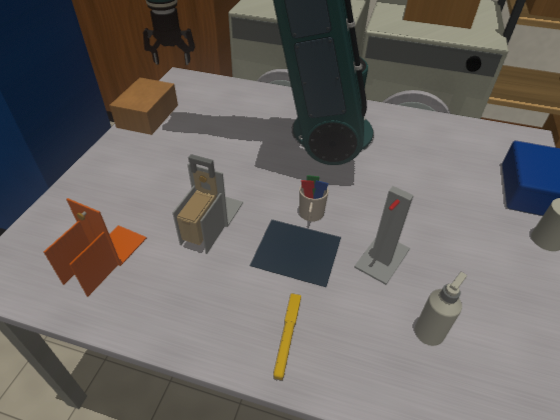

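View pics/t0.png

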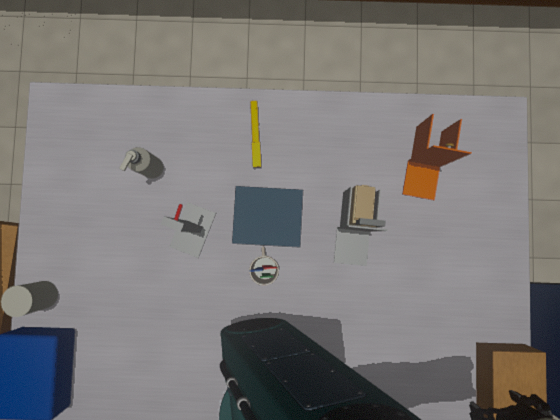

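The scene view shows the bin hung on the galvanised bay at px (205,200), with the handle at (202,163). The look-alike is the orange bay at (90,250). The red peg stand is at (385,235) and the mat at (297,250). The other pegs, bays and marks listed at (428,331), (105,259) and similar are the bottle or the orange bay. I choose the beige bin on the galvanised bay and the red-peg stand. Next I fit the yaws and check a close crop.

Run:
```python
from h import *
z=np.load('d0.npz')
out=[]
for cam,p,d in (('scene',z['a'],z['da']),('top',z['b'],z['db'])):
    P=cloud(cam,d); ok=d>0
    def sel(c,r,z0,z1): return ok&(np.hypot(P[...,0]-c[0],P[...,1]-c[1])<r)&(P[...,2]>z0)&(P[...,2]<z1)
    def rect(n,m):
        q=P[m]; 
        if len(q)<8: print(cam,n,len(q)); return
        (c,s,a)=cv2.minAreaRect((q[:,:2]*1000).astype(np.float32)); print(cam,n,len(q),np.round(c,1),np.round(s,1),round(a,1),'z med',np.median(q[:,2]).round(4),'max',q[:,2].max().round(4))
    rect('bodytop',sel((.59,-.235),.075,.116,.132))
    rect('bar',sel((.545,-.233),.05,.225,.245))
    rect('posttop',sel((.53,.237),.05,.236,.25))
    hsv=cv2.cvtColor(p,cv2.COLOR_RGB2HSV).astype(int)
    red=((hsv[...,0]<8)|(hsv[...,0]>172))&(hsv[...,1]>130)&sel((.555,.227),.06,.2,.26); rect('peg',red)
    rect('foot',sel((.52,.24),.11,.0045,.009)); rect('mat',sel((.563,.023),.14,.0025,.006)&(hsv[...,2]<110))
    # post front face etc handled by minAreaRect on mid-heights
    rect('post',sel((.53,.237),.06,.08,.2))
a=z['a'][140:280,160:300];b=z['b'][160:270,300:410]
cv2.imwrite('pics/c1.png',np.hstack([cv2.resize(x,(400,400),interpolation=cv2.INTER_CUBIC) for x in (a,b)])[:,:,::-1])
```

```text
scene bodytop 1048 [ 593.3 -233.3] [ 97.7 117.7] 86.8 z med 0.1238 max 0.1318
scene bar 153 [ 548.6 -230.5] [61.1 18.4] 85.5 z med 0.2319 max 0.2358
scene posttop 179 [529.9 235.9] [49.6 23.8] 73.3 z med 0.24 max 0.244
scene peg 55 [558.4 226.9] [ 8.3 41.4] 72.1 z med 0.231 max 0.2353
scene foot 793 [528.2 224.5] [152.  179.8] 7.6 z med 0.0063 max 0.009
scene mat 2753 [541.  23.] [199.  222.7] 88.9 z med 0.0041 max 0.006
scene post 821 [538.6 235.7] [53.1 21.2] 89.5 z med 0.1426 max 0.1998
top bodytop 862 [ 589.8 -233.9] [ 85.2 121.1] 81.5 z med 0.1243 max 0.1305
top bar 161 [ 546.9 -232. ] [59.9 14.2] 85.7 z med 0.2326 max 0.2361
top posttop 194 [545.8 228.9] [50.1 56.1] 71.2 z med 0.2406 max 0.2445
top peg 51 [557.3 224.6] [ 8.7 37.4] 68.5 z med 0.2312 max 0.238
top foot 944 [519.7 243.3] [197.  203.9] 36.0 z med 0.0065 max 0.009
top mat 2303 [553.6  21.3] [199.8 192.5] 88.4 z med 0.0043 max 0.006
top post 115 [535.2 228.4] [52.8 18.4] 48.6 z med 0.1414 max 0.1988
```

View pics/c1.png

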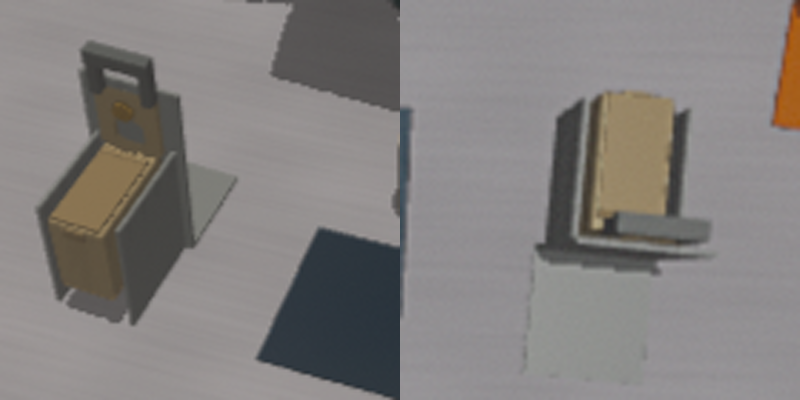

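The crop confirms a beige bin with a grey loop, brass stud and galvanised bay. The fits give bin yaw about -4.4° and stand yaw about -17.5°. I approach above the handle and refine the position with the wrist camera.

```bash
cat >> h.py <<'E'
from scipy.spatial.transform import Rotation as Ro
def down(yaw): # tool y along yaw(rad), pointing down
    y=np.array([np.cos(yaw),np.sin(yaw),0]);z=np.array([0,0,-1.]);R=np.column_stack([np.cross(y,z),y,z])
    q=Ro.from_matrix(R).as_quat(); return [q[3],q[0],q[1],q[2]]
YB=np.radians(-4.4); YS=np.radians(-17.5)
def wcloud(d,pos,q):
    m=bot.camera_model('wrist');K=np.array(m['intrinsics']);T=np.array(m['tool_from_camera'])
    v,u=np.mgrid[:420,:560]; c=np.stack([(u-K[0,2])/K[0,0]*d,(v-K[1,2])/K[1,1]*d,d],-1)
    R=Ro.from_quat([q[1],q[2],q[3],q[0]]).as_matrix()
    return (c@T[:3,:3].T+T[:3,3])@R.T+np.array(pos)
E
python3 - <<'E'
from h import *
for k in (0,np.pi):
  print('A',k,[np.round(bot.ik(p,down(y+k)),2) if bot.ik(p,down(y+k)) is not None else None for p,y in (([.546,-.232,.226],YB),([.60,-.236,.36],YB),([.51,.035,.2],YS))])
  print('B',k,[np.round(bot.ik(p,down(y+k+np.pi/2)),2) if bot.ik(p,down(y+k+np.pi/2)) is not None else None for p,y in (([.6,.01,.08],YS),([.63,.2,.13],YS),([.7,.17,.2],YS))])
k=0 if abs(bot.ik([.546,-.232,.3],down(YB))[5])<abs(bot.ik([.546,-.232,.3],down(YB+np.pi))[5]) else np.pi
print('k',k)
bot.reach([.53,-.232,.33],down(YB+k))
pos=bot.get_tool_pos();q=bot.get_tcp_rot()
p,d=save('wrist','w1'); P=wcloud(d,pos,q)
print([(np.round(r['centre'],4),r['confidence']) for n in ('grip','stud') for r in bot.mark_of('wrist',n)])
m=(d>0)&(P[...,2]>.222)&(P[...,2]<.245)&(np.hypot(P[...,0]-.546,P[...,1]+.232)<.05)
print(m.sum(), cv2.minAreaRect((P[m][:,:2]*1000).astype(np.float32)),np.median(P[m][:,2]))
print(pos,bot.get_contact_force(),bot.get_time_s(),bot.get_gripper_width())
E
```

```text
A 0 [array([-0.54,  0.39,  0.07,  1.26,  0.  ,  1.11]), array([-0.5 ,  0.5 ,  0.62,  1.69,  0.  ,  1.15]), array([-0.09,  0.26, -0.19,  1.12,  0.  ,  1.79])]
B 0 [array([-0.12,  0.49, -0.18,  0.91,  0.  ,  0.19]), array([0.18, 0.55, 0.08, 1.11, 0.  , 0.49]), array([0.13, 0.63, 0.43, 1.37, 0.  , 0.43])]
A 3.141592653589793 [array([-0.54,  0.39,  0.07,  1.26,  0.  , -2.03]), array([-0.5 ,  0.5 ,  0.62,  1.69,  0.  , -2.  ]), array([-0.09,  0.26, -0.19,  1.12,  0.  , -1.36])]
B 3.141592653589793 [array([-0.12,  0.49, -0.18,  0.91,  0.  , -2.96]), array([ 0.18,  0.55,  0.08,  1.11,  0.  , -2.65]), array([ 0.13,  0.63,  0.43,  1.37,  0.  , -2.71])]
k 0
[(array([ 0.549 , -0.2285,  0.2203]), 0.73), (array([ 0.5409, -0.234 ,  0.1723]), 0.6)]
1490 ((546.7988891601562, -232.03945922851562), (60.3225212097168, 14.275232315063477), 85.61737823486328) 0.2330362716198231
[ 0.5295581  -0.23277527  0.32984314] [-0.22731785 -0.58890047  0.10302031] 3.0583 0.08537859269221719
```

View pics/w1.png

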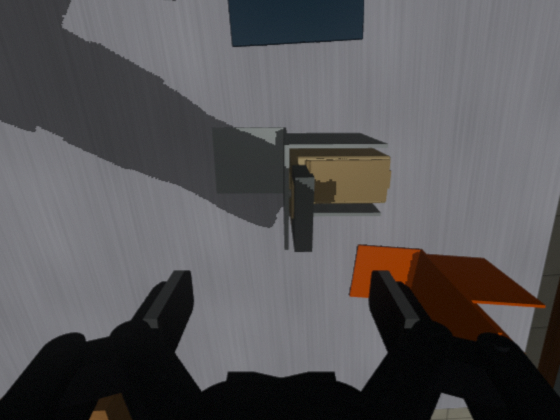

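The wrist view shows the bar at px (303,210) between the jaws. Its centre measures (546.8, -232.0) mm, top at 233 mm, yaw -4.4°. Next I grip it and lift.

Run:
```python
from h import *
O=down(YB); ex=np.array([np.cos(YB),np.sin(YB),0])
g=np.array([.5468,-.232,.228])
bot.reach(g+[0,0,.05],O); bot.move_gripper(.05)
print('hit',bot.move_linear(g,O,vel=.08,guard=8))
f0=bot.get_contact_force(); bot.move_gripper(0.0,effort=40)
print(bot.get_gripper_width(),bot.get_tool_pos(),f0,bot.get_contact_force())
t=np.array(bot.get_tool_pos())
for h in (.01,.02,.0305):
    s=bot.move_linear(g+[0,0,h],O,vel=.04,guard=12); print(h,s,np.round(bot.get_contact_force(),2),np.round(bot.get_tool_pos(),4))
    if s: break
bot.dwell(.2)
pos=bot.get_tool_pos();save('scene','s1',(150,110,270,230),4)
for n in ('wide','stud','grip'): print(n,[(np.round(r['centre'],4),round(r['confidence'],2)) for r in bot.mark_of('scene',n)][:2])
print(bot.get_time_s())
```

```text
hit False
0.013130304349540628 [ 0.54693197 -0.23208868  0.22837393] [-0.41530064  0.21163023 -0.62195954] [-0.75793451 -0.42300742  2.90926404]
0.01 False [-1.01  0.08 -1.62] [ 0.5469 -0.232   0.2381]
0.02 False [-0.43 -0.67 -1.36] [ 0.5469 -0.2321  0.2483]
0.0305 False [ 0.09  0.37 -2.17] [ 0.5469 -0.2321  0.2587]
wide [(array([ 0.5409, -0.2327,  0.1683]), 0.83), (array([ 7.000e-01,  3.629e-01, -2.000e-04]), 0.57)]
stud [(array([ 0.7436, -0.4372,  0.1723]), 0.8), (array([ 0.5382, -0.2335,  0.1715]), 0.57)]
grip [(array([ 0.5467, -0.2328,  0.2439]), 0.84)]
6.6333
```

View pics/s1.png

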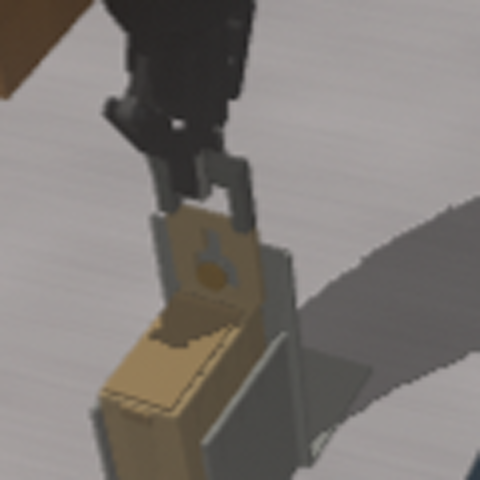

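The stud head at crop px (210,275) sits in the wide end. I pull forward, guarded.

Run:
```python
from h import *
O=down(YB); ex=np.array([np.cos(YB),np.sin(YB),0])
g=np.array([.5468,-.232,.2585])
for s_ in (.008,.016,.03):
    s=bot.move_linear(g+ex*s_,O,vel=.04,guard=6); print(s_,s,np.round(bot.get_contact_force(),2),np.round(bot.get_tool_pos(),4))
    if s: break
else:
    p1=g+ex*.035+[0,0,.11]; bot.move_linear(p1,O,vel=.12)
    save('scene','s2',(120,60,320,260),3)
    for n in ('wide','grip','bin'): print(n,[(np.round(r['centre'],4),round(r['confidence'],2)) for r in bot.mark_of('scene',n)][:2])
    print(bot.get_tool_pos(),bot.get_contact_force(),bot.get_gripper_width())
print(bot.get_time_s())
```

```text
0.008 False [ 0.82  0.55 -2.15] [ 0.555  -0.2326  0.2583]
0.016 False [ 0.41 -0.48 -1.78] [ 0.563  -0.2332  0.2584]
0.03 False [ 0.1   0.15 -1.28] [ 0.5768 -0.2343  0.2583]
wide [(array([ 0.575 , -0.2368,  0.2813]), 0.9), (array([0.562 , 0.0235, 0.0031]), 0.49)]
grip [(array([ 0.5798, -0.2376,  0.3555]), 0.68)]
bin [(array([ 0.5728, -0.2298,  0.1749]), 0.59), (array([ 0.5375,  0.2327, -0.0016]), 0.42)]
[ 0.58153955 -0.23461193  0.36810698] [-0.259911    0.58332194 -2.67360246] 0.013153927966621168
9.1
```

View pics/s2.png

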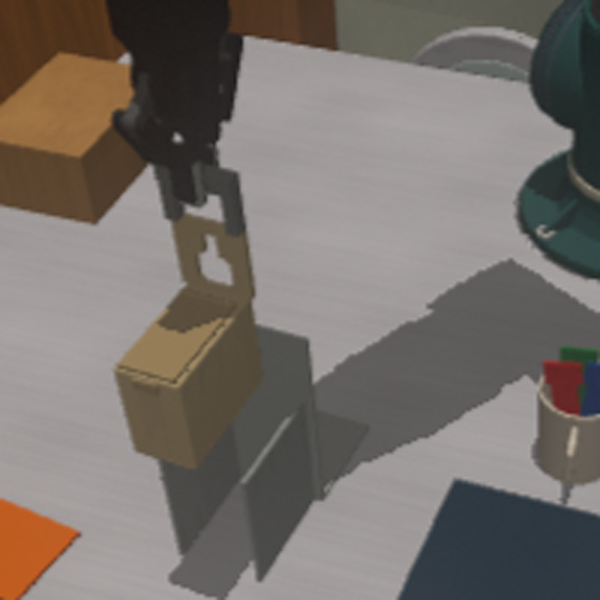

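The bin is off the stud and hanging upright. Next I place it on the mat, already turned to the stand's yaw, and release.

Run:
```python
from h import *
O=down(YS); es=np.array([np.cos(YS),np.sin(YS),0])
b=np.array([.566,.023,0])-.055*es; c=b+.007*es
bot.reach(c+[0,0,.33],O); bot.move_linear(c+[0,0,.212],O,vel=.12); bot.dwell(.2)
print('touch',bot.move_linear(c+[0,0,.190],O,vel=.02,guard=3),bot.get_tool_pos(),bot.get_contact_force())
bot.dwell(.2);print(bot.get_contact_force())
bot.move_gripper(.045); bot.dwell(.3)
print(bot.get_contact_force(),bot.get_tool_pos())
bot.move_linear(c+[0,0,.30],O,vel=.15)
bot.reach(c-.03*es+[0,0,.34],O)
pos=bot.get_tool_pos();q=bot.get_tcp_rot()
p,d=save('wrist','w2'); P=wcloud(d,pos,q)
def rect(n,m,Q): 
    print(n,len(Q[m]),cv2.minAreaRect((Q[m][:,:2]*1000).astype(np.float32)),np.median(Q[m][:,2]))
rr=np.hypot(P[...,0]-.563,P[...,1]-.023)
rect('bar',(d>0)&(P[...,2]>.19)&(P[...,2]<.22)&(rr<.1),P)
rect('body',(d>0)&(P[...,2]>.087)&(P[...,2]<.096)&(rr<.1),P)
p,d=save('scene','s3',(200,100,460,340),2.4)
P=cloud('scene',d); rr=np.hypot(P[...,0]-.563,P[...,1]-.023)
rect('bar',(d>0)&(P[...,2]>.195)&(P[...,2]<.22)&(rr<.1),P)
rect('body',(d>0)&(P[...,2]>.087)&(P[...,2]<.096)&(rr<.1),P)
print(bot.get_time_s())
```

```text
touch True [0.51948317 0.03767983 0.19860066] [-2.82037496  0.38352228  6.3693476 ]
[-3.27493343  2.02395531  5.67367637]
[-0.14339085  0.08169456  0.95884825] [0.51973838 0.03751621 0.1984578 ]
bar 1118 ((517.7478637695312, 38.67554473876953), (59.79506301879883, 14.178666114807129), 72.5127182006836) 0.20220156527045238
body 2540 ((564.685302734375, 23.880111694335938), (53.33854675292969, 112.86894226074219), 72.97321319580078) 0.094963114430658
bar 156 ((519.1166381835938, 40.360877990722656), (59.01689147949219, 17.128032684326172), 71.83584594726562) 0.201323724207652
body 638 ((566.0797119140625, 26.060728073120117), (56.54705810546875, 115.59160614013672), 72.01741027832031) 0.09402775596678925
14.375
```

View pics/s3.png

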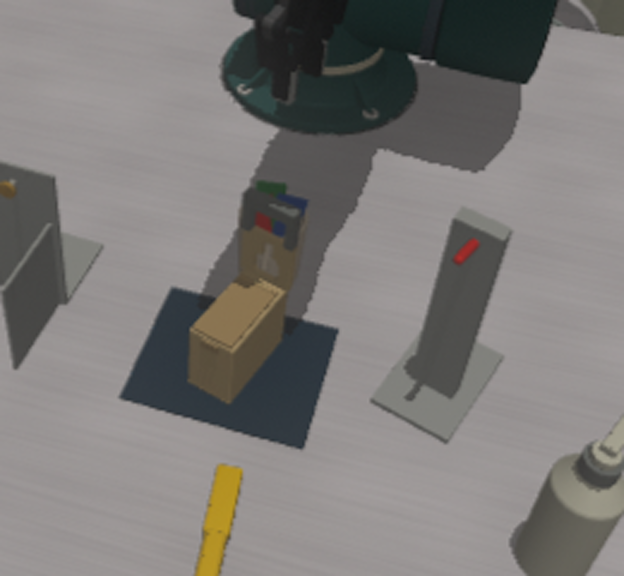

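The bin stands free on the mat at crop px (237,340), with yaw still about -17.5°. Next I take the body from above near its front, keeping the gripper body and camera clear of the loop, lift it, and check.

Run:
```python
from h import *
print(np.round(np.array(bot.camera_model('wrist')['tool_from_camera'])[:3,3],3))
O=down(YS-np.pi/2); es=np.array([np.cos(YS),np.sin(YS),0])
B=np.array([.518,.0388,.004])-.007*es
g=B+.088*es+[0,0,.068]
bot.reach(g+[0,0,.2],down(YS)); 
bot.reach(g+[0,0,.2],O); print(np.round(bot.get_q(),2))
bot.move_gripper(.085)
bot.move_linear(g+[0,0,.04],O,vel=.15)
print('hit',bot.move_linear(g,O,vel=.06,guard=5),bot.get_contact_force())
bot.move_gripper(.0,effort=60); print(bot.get_gripper_width(),bot.get_tool_pos(),bot.get_contact_force())
bot.move_linear(g+[0,0,.01],O,vel=.04); bot.move_linear(g+[0,0,.12],O,vel=.12)
bot.reach(np.array([.539,.233,.0])+.17*es+[0,0,.135],O)
bot.dwell(.2); print(np.round(bot.get_q(),2),bot.get_tool_pos(),bot.get_contact_force(),bot.get_gripper_width())
p,d=save('scene','s4',(250,120,500,340),2.5); P=cloud('scene',d)
t=np.array(bot.get_tool_pos()); bar=t-.081*es
m=(d>0)&(np.hypot(P[...,0]-bar[0],P[...,1]-bar[1])<.045)&(P[...,2]>t[2]+.10)&(P[...,2]<t[2]+.14)
print(m.sum(),cv2.minAreaRect((P[m][:,:2]*1000).astype(np.float32)),np.percentile(P[m][:,2],[5,50,95]),'expected bar',bar,'top',t[2]+.130)
for cam in ('scene','top'):
  if cam=='top': bot.capture('top')
  for n in ('grip','peg','wide'): print(cam,n,[(np.round(r['centre'],4),round(r['confidence'],2)) for r in bot.mark_of(cam,n)][:2])
print(bot.get_time_s())
```

```text
[ 0.084  0.    -0.124]
[-0.11  0.38  0.19  1.38 -0.   -2.95]
hit False [-0.32715264  0.12527141  0.47267029]
0.05351468938188948 [0.59563997 0.01437333 0.07254582] [-0.89197969 -0.6604834   5.12578872]
[ 0.14  0.66  0.31  1.22 -0.   -2.69] [0.70115995 0.18077382 0.13580513] [ 0.88965068  0.11972856 -1.57873759] 0.05325042025605644
15 ((634.6803588867188, 233.93505859375), (1.2244192361831665, 11.322498321533203), 66.84123229980469) [0.23799298 0.24949958 0.25999515] expected bar [0.62391524 0.20525723 0.13575837] top 0.2657583726011438
scene grip [(array([0.6221, 0.2012, 0.2503]), 0.88)]
scene peg []
scene wide [(array([ 5.381e-01, -2.317e-01, -4.000e-04]), 0.66), (array([0.6207, 0.2045, 0.169 ]), 0.63)]
top grip []
top peg []
top wide [(array([0.6179, 0.2073, 0.1733]), 0.8)]
24.6583
```

View pics/s4.png

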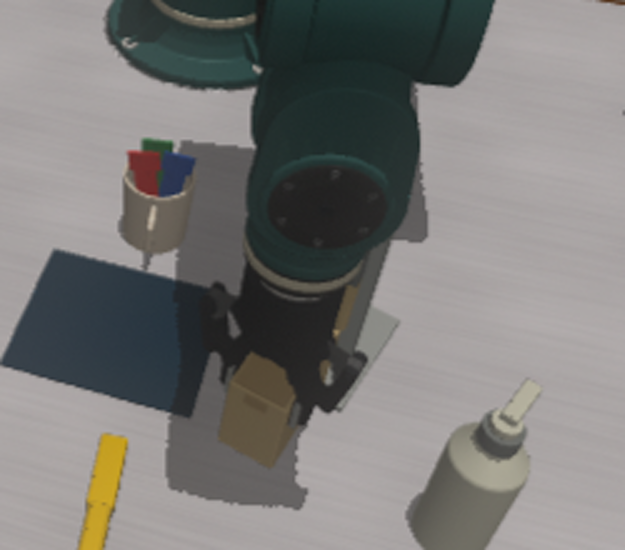

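Run:
```python
from h import *
for cam in ('scene','top'):
    p,d=bot.capture(cam);P=cloud(cam,d);hsv=cv2.cvtColor(p,cv2.COLOR_RGB2HSV)
    az=np.arctan2(P[...,1],P[...,0]);r=np.hypot(P[...,0],P[...,1])
    a0=bot.get_q()[0]; lat=r*np.sin(az-a0);fw=r*np.cos(az-a0)
    for f in np.arange(.4,.86,.04):
        m=(d>0)&(abs(fw-f)<.02)&(P[...,2]>.27)
        if m.sum()>5: print(cam,round(f,2),'z',np.percentile(P[m][:,2],[1,50,99]).round(3),'lat',np.percentile(lat[m],[1,99]).round(3))
s=np.array([.539,.233]);a1=np.arctan2(.208,.626);print('post lateral/forward at final',[(np.hypot(*q)*np.sin(np.arctan2(q[1],q[0])-a1),np.hypot(*q)*np.cos(np.arctan2(q[1],q[0])-a1)) for q in (s,)],'tcp r',np.hypot(.208,.626), 'now',np.hypot(.701,.181))
```

```text
scene 0.4 z [0.539 0.572 0.599] lat [0.008 0.285]
scene 0.44 z [0.595 0.598 0.601] lat [0.204 0.281]
scene 0.48 z [0.564 0.59  0.618] lat [0.011 0.151]
scene 0.52 z [0.565 0.612 0.629] lat [0.012 0.151]
scene 0.56 z [0.559 0.623 0.632] lat [0.013 0.149]
scene 0.6 z [0.559 0.615 0.625] lat [0.019 0.139]
scene 0.64 z [0.559 0.606 0.615] lat [0.025 0.13 ]
scene 0.68 z [0.398 0.6   0.607] lat [0.026 0.135]
scene 0.72 z [0.28  0.594 0.603] lat [0.021 0.135]
scene 0.76 z [0.279 0.513 0.594] lat [0.023 0.135]
scene 0.8 z [0.53  0.544 0.552] lat [0.027 0.134]
top 0.4 z [0.617 0.667 0.682] lat [-0.002  0.268]
top 0.44 z [0.595 0.652 0.662] lat [0.012 0.266]
top 0.48 z [0.577 0.644 0.652] lat [0.01 0.15]
top 0.52 z [0.566 0.635 0.643] lat [0.011 0.149]
top 0.56 z [0.574 0.626 0.635] lat [0.012 0.148]
top 0.6 z [0.571 0.617 0.626] lat [0.018 0.134]
top 0.64 z [0.518 0.604 0.616] lat [0.025 0.135]
top 0.68 z [0.393 0.602 0.608] lat [0.02  0.135]
top 0.72 z [0.322 0.594 0.603] lat [0.02  0.135]
top 0.76 z [0.402 0.585 0.596] lat [0.02  0.134]
post lateral/forward at final [(np.float64(0.05115732160681038), np.float64(0.5849725877731515))] tcp r 0.6596514231016257 now 0.7239903314271537
```

The forearm underside is above 0.45 m, well over the post. Now I hang the bin.

Run:
```python
from h import *
O=down(YS-np.pi/2); es=np.array([np.cos(YS),np.sin(YS),0]); S=np.array([.539,.233,0])
bot.move_linear(S+.165*es+[0,0,.131],O,vel=.1); bot.dwell(.2)
ok=True
for x in (.13,.11,.095):
    s=bot.move_linear(S+x*es+[0,0,.131],O,vel=.05,guard=4); print(x,s,np.round(bot.get_contact_force(),2),np.round(bot.get_tool_pos(),4))
    if s: ok=False;break
if ok:
    s=bot.move_linear(S+.095*es+[0,0,.108],O,vel=.02,guard=3); print('down',s,np.round(bot.get_contact_force(),2),np.round(bot.get_tool_pos(),4))
    bot.dwell(.3);print(np.round(bot.get_contact_force(),2))
print(bot.get_time_s())
save('scene','s5',(300,120,500,320),3)
```

```text
0.13 False [ 0.57  0.05 -1.28] [0.6632 0.1939 0.1311]
0.11 False [-0.15 -0.3  -1.69] [0.6438 0.2    0.1312]
0.095 False [ 1.05 -0.62 -2.36] [0.6294 0.2045 0.1312]
down True [-1.02  0.66  5.97] [0.6291 0.2045 0.1151]
[-0.58  0.62  6.34]
28.1333
```

View pics/s5.png

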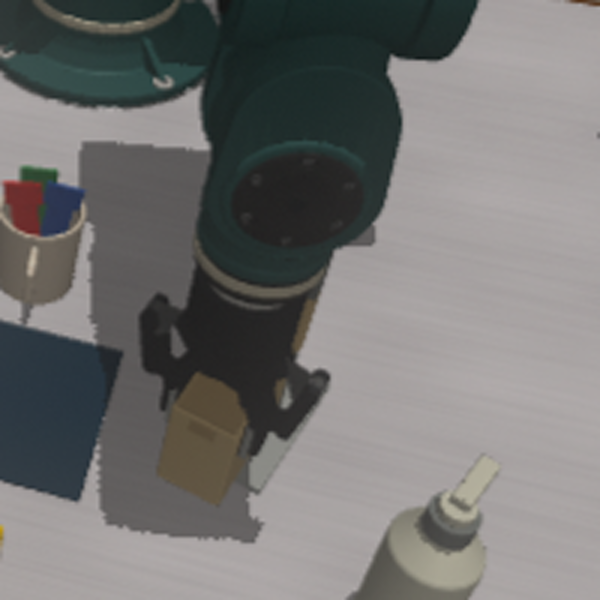

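Contact came at a bin bottom of 46.6 mm, against 47 mm predicted for the bar on the peg. I release gently and withdraw outward.

Run:
```python
from h import *
O=down(YS-np.pi/2); es=np.array([np.cos(YS),np.sin(YS),0])
t=np.array(bot.get_tool_pos())
bot.move_gripper(.058); bot.dwell(.4); print(bot.get_contact_force()); bot.move_gripper(.085); bot.dwell(.3)
print(bot.get_contact_force(),bot.get_tool_pos())
print(bot.move_linear(t+.055*es,O,vel=.06,guard=4)); bot.move_linear(t+.06*es+[0,0,.2],O,vel=.15)
bot.set_joints([-.7]+list(bot.get_q()[1:])); bot.dwell(1.)
R=[]
for i in range(2):
    p,d=save('scene','s6_%d'%i,(180,80,480,380),2); np.save('d6_%d.npy'%i,d); R.append((p,d)); bot.dwell(.8)
print('diff',np.abs(R[0][0].astype(int)-R[1][0])[150:330,340:480].max())
bot.capture('top')
for cam in ('scene','top'):
  for n in ('bin','grip','peg','wide','mug','bottle','brush'): print(cam,n,[(np.round(r['centre'],4).tolist(),round(r['confidence'],2)) for r in bot.mark_of(cam,n)][:2])
P=cloud('scene',R[1][1]); S=np.array([.539,.233]); l=(P[...,:2]-S)@np.array([[es[0],-es[1]],[es[1],es[0]]])
m=(R[1][1]>0)&(abs(l[...,1])<.04)&(l[...,0]>.03)&(l[...,0]<.15)&(P[...,2]>.02)
print('bin pts z',np.percentile(P[m][:,2],[1,50,99]),'front x max',np.percentile(l[m][:,0],99))
mm=m&(l[...,0]>.1); print('front face minz',P[mm][:,2].min())
tm=m&(l[...,0]>.04)&(l[...,0]<.1)&(P[...,2]>.12); A=np.c_[l[tm][:,0],np.ones(tm.sum())]; print('top slope',np.linalg.lstsq(A,P[tm][:,2],rcond=None)[0])
print(bot.get_time_s())
```

```text
[-0.61363055 -0.51879284  0.24548602]
[-0.20764835 -0.26340663 -0.25466318] [0.62913124 0.20434064 0.11489845]
False
diff 9
scene bin [([0.5403, 0.2321, 0.0477], 0.67)]
scene grip [([0.5478, 0.228, 0.2277], 0.75)]
scene peg [([0.5532, 0.2249, 0.2269], 0.72)]
scene wide [([0.5427, 0.229, 0.1496], 0.58)]
scene mug [([0.4172, 0.02, 0.0016], 0.81), ([0.5346, -0.2286, 0.0004], 0.58)]
scene bottle [([0.7009, 0.3635, 0.0027], 0.93)]
scene brush [([0.8039, 0.0663, -0.0007], 0.95)]
top bin []
top grip [([0.5468, 0.2293, 0.2293], 0.72)]
top peg [([0.5554, 0.2293, 0.228], 0.89)]
top wide [([0.5438, 0.2283, 0.1535], 0.81)]
top mug [([0.4141, 0.027, 0.0006], 0.75), ([0.543, -0.2357, 0.1714], 0.31)]
top bottle [([0.6983, 0.3672, -0.0001], 0.64)]
top brush []
bin pts z [0.04891495 0.13103688 0.23170175] front x max 0.11438987043212251
front face minz 0.0455727195225879
top slope [-0.0940495   0.14301714]
37.6083
```

View pics/s6_1.png

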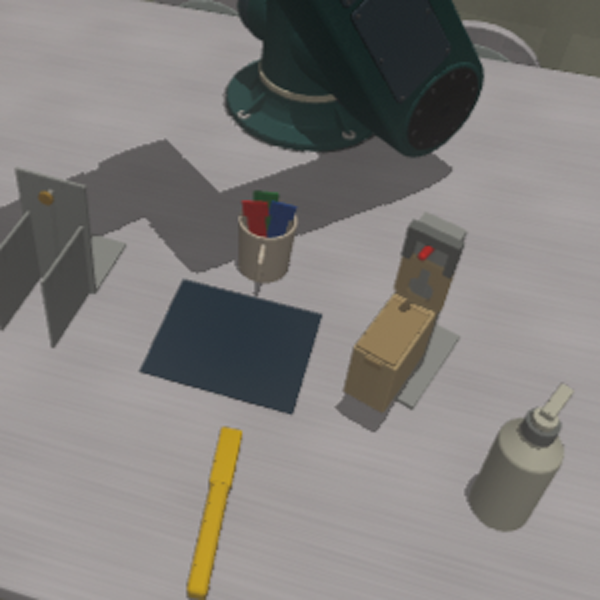

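The bin hangs by its loop on the red peg (tip at crop px (427,252)), clear of the table and still. I hand the job in.

```bash
python3 -c "
from h import *
bot.close_job()"
```

```text
the job is handed in; nothing more can be done
```

The beige bin now hangs by its grey loop on the red peg, and the job was handed in at about 37.6 s of the 66 s allowed.

- **Unhooking:** I gripped the handle bar, raised the bin 30.5 mm and pulled it forward 30 mm. The external force changed by no more than a few newtons, so nothing was forced.
- **On the mat:** I set the bin upright on the dark mat, let go and backed away. A camera check showed it standing.
- **Hanging:** I took it again by the body near its front and lowered the loop onto the peg. It made contact within 1 mm of the predicted height. I then released it and drew the arm clear.

Last checks:
- **Stillness and clearance:** two pictures 0.8 s apart showed no movement, only pixel differences up to 9. The bin's underside was about 46–48 mm above the table, with its back against the post and the peg tip showing through the loop.
- **Other objects:** the mug, bottle and brush were found where they started, to within the camera networks' accuracy.

Two checks did not fully agree:
- **Detections:** the networks missed the bin and the brush in the last top view; the scene camera found both.
- **Tilt:** a rough fit to the lid gave about 5° forward, while the bin and keyhole positions suggest it hangs close to upright. I did not resolve this.

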